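# Tuck a seal strip under the lap plate of a sanding bench and hold it down

## Robot

A 6-joint arm with a two-finger parallel gripper is mounted at the origin on the work surface. World frame = base frame: x ahead of the robot, y to its left, z up, the work surface at z = 0. Lengths are in m, angles in rad, forces in N, time in s.
With the tool pointing down it reaches from about 0.3 to 0.875 m from the base axis. Payload 6.4 kg.
Tool frame: the origin (TCP) lies between the finger pads; the fingertips stand 19 mm ahead of it and the grasp point (between the pads) is the TCP (ctrl.tips_ahead is the z of the fingertips in the tool frame, in m); z points along the fingers, y is the line along which they close (so a half turn about z gives the same grasp; the last joint's range is limited). The gripper opens to 85 mm and grips with 20 to 120 N. Pads are 22 mm wide; open, the fingers measure 114 mm over their backs; the gripper's body (76 mm by 85 mm) begins 54 mm behind the grasp point. The pads swing forward as they close: fully open they stand 13 mm farther back than shut.
Start: joints at [-1.551, 0.181, 1.607, -0, 1.354, -0.206], TCP at [0.129, -0.56, 0.25] pointing down, gripper open.
Joint ranges: [-2.99, 2.99], [-0.89, 2.07], [0.3, 2.58], [-1.14, 4.28], [0, 2.63], [-3.12, 3.12]. Speed limits (rad/s): [2.57, 2.57, 3.01, 3.14, 3.14, 3.14].

## Interface

Orientations are given as a unit quaternion [w, x, y, z].
In Python, from bench import readout, vision, ctrl gives the robot as it stands.
- The arm moves only by the tool play_rows, never from a script. Its arguments are lists of equal length, an entry for each row: "xyz": the shift along the tool's x, y, z in mm, a list of three; "rot": the turn, a rotation vector about the tool's x, y, z in rad, a list of three; "grip": the opening, from 0 (shut) to 1 (fully open). In form: {"xyz": [[x, y, z], ...], "rot": [[rx, ry, rz], ...], "grip": [grip, ...]}. A call has exactly 10 rows; each row is the pose to reach, as a shift and turn from the pose commanded when the call began, along the tool's axes at that moment; what a row does not reach only later rows make up. A row lasts 1/8 s, in which the tool goes at most 62.5 mm and 10.7 degrees, less where a joint would pass 70% of its speed; a pose out of reach is approached as far as the arm can. A call with a gripper value outside its range is refused whole. The fingers move at their own pace and stop on an object; the grip force is fixed at half the most. Time passes only in rows, so rows that repeat a pose let the fingers close, or fill a call up. It gives the time, the measured TCP pose, the force, the opening and the grip force at its end, in the units of the state.
- readout.get_obs(): the state, without advancing time (a new reading comes with each control period).
- vision.camera(name): name is "scene" or "top" or "wrist"; returns a dict with "color" (400x640x3 uint8, red, green, blue), "depth" (400x640 float32, m along the optical axis (not along the pixel's ray), 0 where there is no reading), "camera_matrix" (3x3 intrinsics, pixels), "k1" (the pictures are not rectified: a ray, as slopes to the right and down, at radius r is drawn at 1 + k1 r^2 times it, then the intrinsics apply), "extrinsics" (4x4, takes a point from camera to world coordinates); the wrist camera has in their place "hand_eye" (4x4, takes a point from camera to tool coordinates, whose origin is the TCP and whose axes are the flange's). Camera axes: x right, y down, z forward; pixel columns grow to the right and rows downward; lengths in m; the calibration is good to about 2 mm. A picture is of the moment at which its call begins: read the wrist's pose just before it.
- ctrl.hand_in(): hands the job in; it is judged then, once.
The state is a dict: "time_s": time; "q": joint angles; "dq": joint speeds; "joint_efforts": joint torques, N m; "eef_pos": TCP position; "eef_rot": TCP orientation; "wrist_force": force on the tool from outside, world axes, zero at the start; "torque": the same for the moment, N m; "opening": opening from 0.0 (shut) to 1.0 (fully open); "grasp_force": force on a finger pad.
Only numpy, scipy, OpenCV 4.12 (cv2) and the standard library are available. Lean on these libraries where they do the work, as an engineer would, in place of code of your own. Each camera call takes 0.05 s, during which the arm holds its last target. There are 200 camera calls.

## Task

Pull the sprung end stop out until the strip-side face of its upright tab is level with the pencil line, and leave it there. Then take the metal seal strip with the wooden batten along one edge, lay it on the white panel and slide its free long edge at least 2 cm, squarely, under the hinged lap plate without lifting the plate, with the strip's end close against the stop (a gap of a few millimetres is fine) and the stop still at the line. Finish while still holding the strip, pressing it flat on the panel with about 10 N; do not let go, and leave everything else on the bench alone.

Things in the scene. Friction and masses are not known exactly. Their poses are not given: they have to be found in the camera images.
- panel: white panel, 300 x 390 x 18 mm, fixed flat on the table, its top 18 mm above the table and above this origin. The other panel parts are square to its axes: x points towards the hinge of the lap plate (away from the robot), y to the left as seen from the robot. The origin is on its underside; the panel reaches from -110 to +190 mm in x and from -230 to +160 mm in y. A wooden hinge bar runs along y at x 120 to 138 mm
- lap_edge (a point): middle of the lower front edge of the lap plate when it lies at rest (this point is fixed to the panel, axes as the panel's). The lap plate is a dark steel plate 70 mm (x) by 280 mm (y), 4 mm thick, hinged along its far edge, lying level with a free gap of 8 mm between it and the panel's top; the gap is open in front (towards -x) and 70 mm deep. It lifts under about 1 N at its edge
- lap (a joint): lift of the lap plate about its far edge, rad, 0 at rest; 0.06 raises its front edge by 4 mm
- stop (a joint): how far the sprung end stop is pulled out of its grey housing on the panel's right (-y) side, m, 0 to 0.085, growing towards the panel's +y. A brake holds it wherever it is left; pulling takes about 9 N, pushing it back about 7 N
- stop_face (a point): centre of the left (+y) face of the stop's upright steel tab (axes as the panel's). The tab is 25 mm (x) by 12 mm (y) and rises from 1.5 to 33.5 mm above the panel's top, this point being 17.5 mm above it; a 14 mm wide, 5.5 mm high blade joins the tab to the 36 mm wide, 30 mm high housing (48 mm above the table) on its -y side. Grip the tab across its 25 mm, from above
- line_mid (a point): middle of the pencil line drawn on the panel's top, a dark line 70 mm long along the panel's x and 2 mm wide, in front of the stop (axes as the panel's)
- strip: loose seal strip: aluminium plate 100 mm (x) by 140 mm (y), 4 mm thick, about 0.2 kg, with a wooden batten on top along its rear (-x) long edge. Origin at the centre of the plate's underside; z up; x points to the free long edge that is to be tucked in
- strip_grip (a point): centre of the batten, 40 mm behind (-x) the plate's centre and 19 mm above the plate's underside. The batten is 20 mm thick (x), 120 mm long (y) and rises from 4 to 34 mm above the plate's underside; axes as the strip's
- strip_end (a point): middle of the strip's right (-y) end, the end that goes against the stop, 2 mm above the underside
- strip_left (a point): left (+y) corner of the strip's free edge, 2 mm above the underside
- strip_right (a point): right (-y) corner of the strip's free edge, 2 mm above the underside
- screws: bystander: open cardboard box of screws, 110 x 160 x 60 mm, origin under its centre
- knife: bystander: putty knife about 200 mm long lying on the table
- glue: bystander: white bottle, 52 mm in diameter and 110 mm high, origin under its centre
- sander: bystander: sanding block 36 x 90 x 32 mm on the panel beyond the hinge bar, origin under its centre
- weight: bystander: small brass weight 36 mm in diameter, 34 mm high, on the panel's front right corner, origin under its centre
- roll: bystander: cardboard ring 90 mm in diameter, 25 mm high, on the table right of the panel, origin under its centre
Mind the look-alikes: they are no part of the job. Several things have the shape of the strip; the one meant has the colours described above.

How it is judged:
On the way, in this order (a step that is already met when the one before it is completed fails the run):
1. the stop's tab is level with the pencil line (within 5 mm) and let go, before the strip is moved (y of stop_face in the frame of line_mid between -0.005 and 0.005 m and contact force between the fingers and panel below 0.3 N and distance of strip from where it was at the start of the episode below 0.03 m), for 0.2 s.
2. both corners of the strip's free edge are under the lap plate by 18 mm or more (x of each of strip_left, strip_right in the frame of lap_edge above 0.018 m and z of strip_left in the frame of lap_edge between -0.012 and -0.001 m and z of strip_right in the frame of lap_edge between -0.012 and -0.001 m), for 0.2 s.
At the end, for the whole second after the job is handed in: Stop within 7 mm of the line; strip flat on the panel (0.03 rad, 2.5 mm) and square (0.1 rad), both corners of its free edge 18 mm or more under the lap plate, its end within 10 mm of the stop; lap plate down; strip still held, pressing on the panel with 5 to 35 N, at rest (all of step 2 and y of stop_face in the frame of line_mid between -0.007 and 0.007 m and y of strip_end in the frame of stop_face between -0.003 and 0.01 m and angle between the x axis of strip and the x axis of panel, either way round below 0.1 rad and angle between strip's own z axis and vertical below 0.03 rad and value of joint lap below 0.03 rad and linear speed of strip below 0.01 m/s and z of strip in the frame of panel between 0.015 and 0.0205 m and contact force between strip and panel between 5 and 35 N and contact force between the fingers and strip above 2 N); the arm keeps its last pose, push and grip.
It fails at once if the lap plate is lifted more than 4 mm at its edge (value of joint lap above 0.06 rad).
It fails at once if a bystander (screw box, putty knife, bottle, sanding block, weight or ring) is pushed away by more than 25 mm (distance of any of screws, knife, glue, sander, weight, roll from where it was at the start of the episode above 0.025 m).
It also fails if it takes over 56 s, if anything falls off the work surface, if the arm or the gripper's body presses on something with over 40 N, if the wrist force passes 120 N, or if a joint passes its speed limit or range.

## Working session

There is one attempt and no reset: what is moved stays moved. The work goes in short steps, Python scripts to look and compute and a tool call to move; the robot and the scene stay as the last step left them, time stands still between calls to the robot, and variables do not carry over. Pictures are saved under pics/ and viewed, at most 10 in all, crops included, and the job is handed in when it is done.

Besides the shell and the picture viewer there is one more tool, called after ">>>" in YAML: its name, and indented under it one key for each argument. play_rows: Moves the arm, as the interface text tells. Its arguments: {"type":"object","properties":{"xyz":{"type":"array","items":{"type":"array","items":{"type":"number"}}},"rot":{"type":"array","items":{"type":"array","items":{"type":"number"}}},"grip":{"type":"array","items":{"type":"number"}}},"required":["xyz","rot","grip"]}

```bash
mkdir -p pics
cat > h.py <<'E'
import numpy as np, cv2
from bench import readout, vision, ctrl
from scipy.spatial.transform import Rotation as R
def tool():
    o=readout.get_obs(); q=np.array(o['eef_rot']); T=np.eye(4)
    T[:3,:3]=R.from_quat(q[[1,2,3,0]]).as_matrix(); T[:3,3]=o['eef_pos']; return T
def shot(n,save=None):
    T=tool(); c=vision.camera(n); c['E']=T@c['hand_eye'] if n=='wrist' else np.array(c['extrinsics'])
    if save: cv2.imwrite('pics/%s.png'%save,c['color'][...,::-1])
    np.savez('/tmp/%s.npz'%n,**{k:c[k] for k in('color','depth','camera_matrix','k1','E')})
    return c
def load(n): return dict(np.load('/tmp/%s.npz'%n))
def ray(c,uv):
    K=np.array(c['camera_matrix']);d=np.array([c['k1'],0,0,0],float)
    p=cv2.undistortPoints(np.array(uv,float).reshape(-1,1,2),K,d).reshape(-1,2)
    return np.c_[p,np.ones(len(p))]@c['E'][:3,:3].T
def onz(c,uv,z):
    r=ray(c,uv);o=c['E'][:3,3]; return o+r*((z-o[2])/r[:,2])[:,None]
def dpt(c,uv):
    uv=np.array(uv); r=ray(c,uv); d=c['depth'][uv[:,1].astype(int),uv[:,0].astype(int)]
    return c['E'][:3,3]+r*d[:,None]
E
python3 - <<'E'
from h import *
o=readout.get_obs();print(o)
for n in('top','scene'):
    c=shot(n,n+'0');print(n,c['E'].round(3).tolist(),np.array(c['camera_matrix']).tolist(),c['k1'])
E
```

```text
{'time_s': 0.0, 'q': array([-1.55130850e+00,  1.81505767e-01,  1.60800661e+00, -1.17189128e-05,
        1.35382615e+00, -2.06328794e-01]), 'dq': array([ 8.43044596e-04, -3.70797513e-05, -1.03485745e-03,  1.32512840e-03,
       -1.28045736e-03,  1.57271924e-03]), 'joint_efforts': array([ 9.42825827e-04, -4.44873512e+01, -3.51330972e+01, -1.07788396e-04,
        9.01954772e-03,  2.18284561e-05]), 'eef_pos': array([ 0.12873088, -0.55986553,  0.24940465]), 'eef_rot': array([-8.69662264e-04,  9.93632104e-01,  1.12669781e-01,  7.57354185e-05]), 'wrist_force': array([ 0.8020862 , -0.9026055 ,  0.54757124]), 'torque': array([-0.02061742, -0.000138  ,  0.05226068]), 'grasp_force': 0.0, 'opening': 1.0012083214507126}
top [[-0.003, -0.994, 0.111, 0.405], [-1.0, 0.002, -0.007, -0.046], [0.007, -0.111, -0.994, 1.475], [0.0, 0.0, 0.0, 1.0]] [[461.09705420032066, 0.0, 324.4776800385123], [0.0, 461.09705420032066, 200.76790822993473], [0.0, 0.0, 1.0]] -0.07959992281731898
scene [[0.014, 0.681, -0.732, 1.393], [1.0, -0.003, 0.016, -0.047], [0.009, -0.732, -0.681, 0.853], [0.0, 0.0, 0.0, 1.0]] [[450.5047589434077, 0.0, 315.39321800939535], [0.0, 450.5047589434077, 197.86283868717618], [0.0, 0.0, 1.0]] -0.06254693041518476
```

View pics/top0.png

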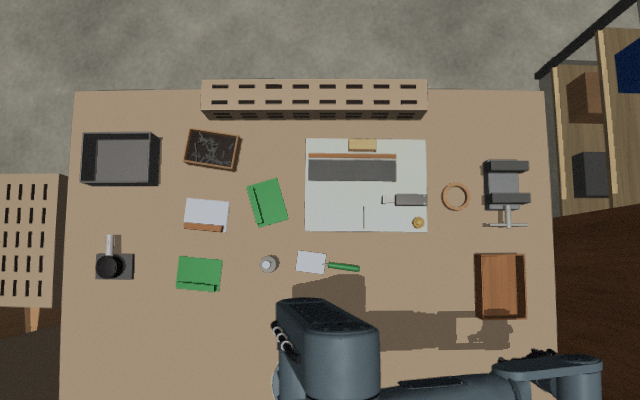

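View pics/scene0.png

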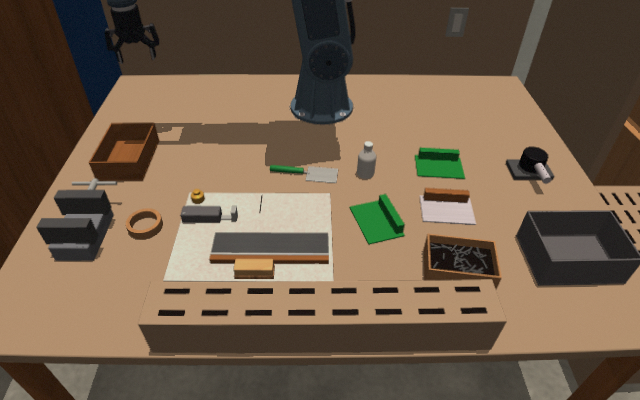

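The top view shows the panel at (305–427, 138–232), with the lap plate at (352,170), the stop tab at about (388,200) and the pencil line at (364,216). Three things have the strip's shape: (206,214) silver with a brown wooden batten, (267,202) all green and (200,273) all green. Only (206,214) fits the description, so I'll check it in a crop.

Run:
```python
from h import *
c=load('top');im=c['color'][...,::-1]
a=cv2.resize(im[190:240,175:240],None,fx=6,fy=6,interpolation=cv2.INTER_CUBIC)
b=cv2.resize(im[130:240,298:434],None,fx=3,fy=3,interpolation=cv2.INTER_CUBIC)
o=np.zeros((340,800,3),np.uint8);o[:300,:390]=a;o[:330,392:800]=b;cv2.imwrite('pics/crop.png',o)
hsv=cv2.cvtColor(c['color'],cv2.COLOR_RGB2HSV)
m=((hsv[...,1]<45)&(hsv[...,2]>150)).astype(np.uint8)
w=np.zeros_like(m);w[120:245,290:440]=m[120:245,290:440];w=cv2.morphologyEx(w,cv2.MORPH_OPEN,np.ones((3,3)))
pt=np.argwhere(w)[:,::-1].astype(np.float32)
P=onz(c,pt,0.018)[:,:2].astype(np.float32);r=cv2.minAreaRect(P);print('panel',r,cv2.boxPoints(r).tolist())
w=np.zeros_like(m);w[190:235,178:235]=m[190:235,178:235]
pt=np.argwhere(w)[:,::-1].astype(np.float32);
P=onz(c,pt,0.004)[:,:2].astype(np.float32);r=cv2.minAreaRect(P);print('strip white',r,cv2.boxPoints(r).tolist())
for u in [(206,214),(206,228),(200,180),(216,180),(160,214),(390,200),(410,200),(350,170)]: print(u,dpt(c,[u]).round(4),c['color'][u[1],u[0]],c['color'][u[1],u[0]])
```

```text
panel ((0.6217914819717407, -0.18890704214572906), (0.39115357398986816, 0.30057600140571594), 89.81130981445312) [[0.47086021304130554, -0.3839878439903259], [0.7714345455169678, -0.38497769832611084], [0.7727227210998535, 0.006173759698867798], [0.47214841842651367, 0.00716361403465271]]
strip white ((0.5263469219207764, 0.32513564825057983), (0.14269815385341644, 0.10081856697797775), 84.0838851928711) [[0.4688520133495331, 0.2593623995780945], [0.5691335797309875, 0.24897079169750214], [0.5838418006896973, 0.3909088969230652], [0.4835602641105652, 0.40130048990249634]]
(206, 214) [[0.5275 0.3247 0.0046]] [182 185 191] [182 185 191]
(206, 228) [[0.481  0.316  0.0347]] [152 108  73] [152 108  73]
(200, 180) [[0.6385 0.3481 0.0012]] [160 142 119] [160 142 119]
(216, 180) [[ 0.6391  0.2969 -0.0037]] [163 144 120] [163 144 120]
(160, 214) [[0.5278 0.4753 0.0028]] [162 143 119] [162 143 119]
(390, 200) [[ 0.5696 -0.2639  0.0229]] [178 178 171] [178 178 171]
(410, 200) [[ 0.5669 -0.3236  0.0451]] [115 112 109] [115 112 109]
(350, 170) [[ 0.6637 -0.1366  0.0375]] [91 90 87] [91 90 87]
```

View pics/crop.png

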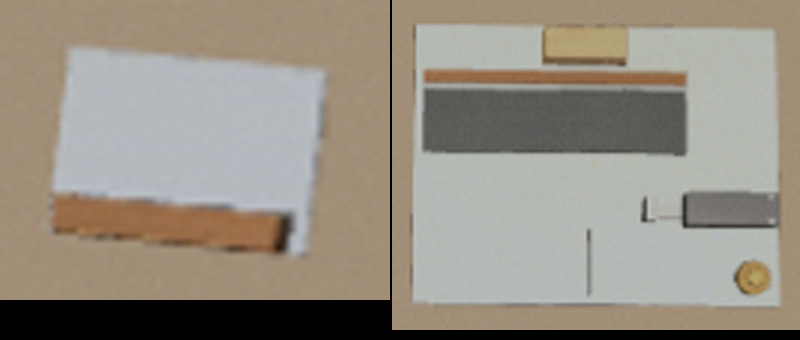

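The crop confirms it: the piece at (206,214) has a bare metal plate with a brown batten on its -x edge. The panel crop shows the tab's left edge at crop (645,208) and the line at crop x 589.

```bash
cat >> h.py <<'E'
def totool(p,yaw=None): # world target TCP -> mm shift in tool axes (commanded approx measured)
    T=tool(); d=T[:3,:3].T@(np.array(p)-T[:3,3])*1000
    return d.round(1)
def rotto(yaw): # tool down with tool x at world angle yaw
    Rt=np.array([[np.cos(yaw),np.sin(yaw),0],[np.sin(yaw),-np.cos(yaw),0],[0,0,-1]])
    return R.from_matrix(tool()[:3,:3].T@Rt).as_rotvec().round(3)
E
python3 - <<'E'
from h import *
c=load('top')
cr=lambda x,y:[298+(x-392)/3+-.33,130+y/3-.33]
print('line',onz(c,[cr(589,230),cr(589,295)],.018).round(4))
print('tab topL',onz(c,[cr(644,198),cr(644,221),cr(656,208)],.0515).round(4))
print('lap front',onz(c,[cr(424,151),cr(686,154)],.030).round(4),'back',onz(c,[cr(424,89)],.030))
print('shift',totool([.575,-.262,.20]),rotto(np.pi/2-.003))
E
```

```text
line [[ 0.55   -0.1792  0.018 ]
 [ 0.4811 -0.1784  0.018 ]]
tab topL [[ 0.58   -0.2338  0.0515]
 [ 0.5559 -0.2334  0.0515]
 [ 0.5695 -0.2461  0.0515]]
lap front [[ 0.633  -0.0047  0.03  ]
 [ 0.6295 -0.2821  0.03  ]] back [[ 0.69968042 -0.0045475   0.03      ]]
shift [ 501.6 -190.4   49.9] [-1.000e-03 -1.000e-03 -1.342e+00]
```

>>> play_rows:
  xyz:
    - [50,-21,5]
    - [105,-45,10]
    - [160,-68,18]
    - [217,-93,25]
    - [274,-117,32]
    - [331,-141,38]
    - [388,-166,44]
    - [444,-190,50]
    - [500,-213,50]
    - [500,-213,50]
  rot:
    - [0,0,-0.15]
    - [0,0,-0.3]
    - [0,0,-0.45]
    - [0,0,-0.6]
    - [0,0,-0.75]
    - [0,0,-0.9]
    - [0,0,-1.05]
    - [0,0,-1.2]
    - [0,0,-1.342]
    - [0,0,-1.342]
  grip: [1,1,1,1,1,0.55,0.55,0.55,0.55,0.55]

```text
time_s: 1.35
eef_pos: [0.5708, -0.2375, 0.1995]
eef_rot: [-0.0, 0.706, 0.708, 0.0]
wrist_force: [-0.6, 0.5, -0.2]
opening: 0.547
grasp_force: 0.0
```

Run:
```python
from h import *
c=shot('wrist','w1');print(tool().round(4).tolist())
```

```text
[[-0.0003, 1.0, -0.0012, 0.5692], [1.0, 0.0003, 0.0006, -0.2391], [0.0006, -0.0012, -1.0, 0.1994], [0.0, 0.0, 0.0, 1.0]]
```

View pics/w1.png

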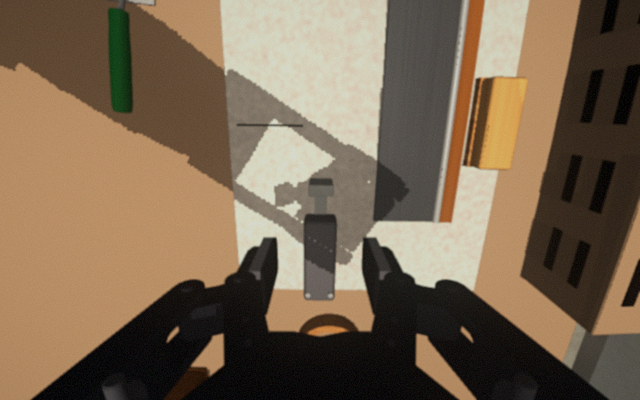

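The wrist view shows the pencil line at row 125 (cols 238–302), the tab at about (321,187) with its far edge near row 179, the lap plate's front edge at about col 380, and no obstacle near the tab.

Run:
```python
from h import *
c=load('wrist');g=cv2.cvtColor(c['color'],cv2.COLOR_RGB2GRAY)
print(g[170:212,321].tolist());print(g[187,300:345].tolist());print(g[118:133,270].tolist());print(g[100,370:395].tolist(),g[60,375:400].tolist())
print('line',onz(c,[(238,125),(302,125.5)],.018).round(4))
print('tab top',onz(c,[(309,187),(333,187),(321,179),(321,195)],.0515).round(4), dpt(c,[(321,188)]))
print('lap',onz(c,[(375,220),(387,10)],.030).round(4))
```

```text
[124, 118, 119, 119, 120, 116, 112, 107, 85, 65, 57, 55, 57, 55, 65, 83, 102, 104, 101, 102, 104, 100, 99, 99, 97, 94, 97, 98, 98, 100, 100, 99, 100, 101, 99, 101, 102, 103, 99, 100, 103, 102]
[124, 123, 121, 123, 127, 123, 125, 121, 103, 98, 104, 100, 101, 102, 101, 98, 102, 103, 100, 104, 105, 104, 100, 105, 105, 101, 102, 106, 100, 101, 101, 107, 101, 104, 114, 122, 121, 116, 117, 120, 121, 121, 122, 120, 116]
[121, 122, 127, 145, 168, 176, 128, 115, 166, 203, 210, 206, 203, 205, 207]
[207, 205, 204, 205, 203, 204, 202, 202, 199, 177, 135, 96, 79, 81, 84, 87, 86, 88, 89, 87, 89, 84, 89, 89, 89] [200, 198, 199, 202, 203, 205, 204, 195, 161, 103, 75, 81, 86, 87, 85, 86, 83, 88, 87, 84, 84, 83, 85, 90, 82]
line [[ 0.4863 -0.1755  0.018 ]
 [ 0.5541 -0.176   0.018 ]]
tab top [[ 0.5622 -0.2343  0.0515]
 [ 0.5862 -0.2343  0.0515]
 [ 0.5742 -0.2261  0.0515]
 [ 0.5743 -0.2427  0.0515]] [[ 0.5742531  -0.23565064  0.05037075]]
lap [[ 0.6351 -0.278   0.03  ]
 [ 0.6344 -0.0712  0.03  ]]
```

Run:
```python
from h import *
c=load('wrist');print(c['E'].round(3).tolist())
print(onz(c,[(321,184.7)],.0515),onz(c,[(321,178)],.0195))
p=[.5735,0,0]
t=load('top');print('top cam tab', onz(t,[(382.0,199.5)],.0515))
```

```text
[[1.0, 0.003, 0.001, 0.572], [0.003, -0.957, -0.291, -0.163], [0.0, 0.291, -0.957, 0.322], [0.0, 0.0, 0.0, 1.0]]
[[ 0.57422952 -0.23194151  0.0515    ]] [[ 0.57441124 -0.23245613  0.0195    ]]
top cam tab [[ 0.56794027 -0.23463896  0.0515    ]]
```

>>> play_rows:
  xyz:
    - [1,5,30]
    - [1,5,75]
    - [1,5,115]
    - [1,5,140]
    - [1,5,155]
    - [1,5,155]
    - [1,5,155]
    - [1,5,155]
    - [1,5,155]
    - [1,5,155]
  rot:
    - [0,0,0]
    - [0,0,0]
    - [0,0,0]
    - [0,0,0]
    - [0,0,0]
    - [0,0,0]
    - [0,0,0]
    - [0,0,0]
    - [0,0,0]
    - [0,0,0]
  grip: [0.55,0.55,0.55,0.55,0.55,0.55,0,0,0,0]

```text
time_s: 2.65
eef_pos: [0.572, -0.2407, 0.0471]
eef_rot: [-0.001, 0.708, 0.706, -0.001]
wrist_force: [-9.8, -1.1, 7.3]
opening: 0.279
grasp_force: 59.9
```

>>> play_rows:
  xyz:
    - [6,0,0]
    - [14,0,0]
    - [22,0,0]
    - [30,0,0]
    - [38,0,0]
    - [45,0,0]
    - [51,0,0]
    - [55,0,0]
    - [56,0,0]
    - [56,0,0]
  rot:
    - [0,0,0]
    - [0,0,0]
    - [0,0,0]
    - [0,0,0]
    - [0,0,0]
    - [0,0,0]
    - [0,0,0]
    - [0,0,0]
    - [0,0,0]
    - [0,0,0]
  grip: [0,0,0,0,0,0,0,0,0,0]

```text
time_s: 3.9
eef_pos: [0.5726, -0.1864, 0.0471]
eef_rot: [0.001, 0.708, 0.706, -0.002]
wrist_force: [-9.5, -8.2, 4.4]
opening: 0.283
grasp_force: 59.5
```

Run:
```python
from h import *
c=shot('wrist','w2');T=tool();print(T[:3,3])
g=cv2.cvtColor(c['color'],cv2.COLOR_RGB2GRAY)
cv2.imwrite('pics/w2c.png',cv2.resize(c['color'][100:300,200:440,::-1],None,fx=3,fy=3))
```

```text
[ 0.57262786 -0.18635024  0.04708523]
```

View pics/w2c.png

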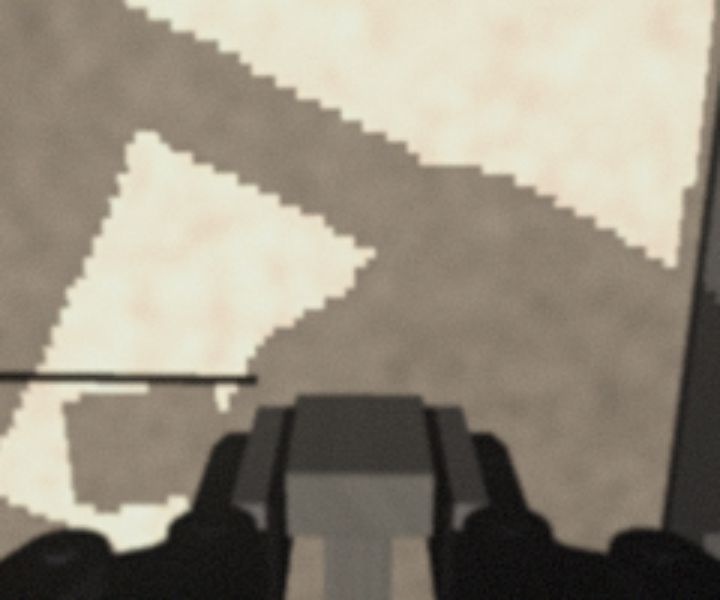

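The tab's face shows its lower edge at row about 232 and its top edge at about 257. The pencil line, extended to the tab, sits at row about 227.5, so the tab is a few mm short.

Run:
```python
from h import *
c=load('wrist')
print('line',onz(c,[(201,225.3),(280,226.5)],.018).round(4),'face',onz(c,[(320,231.5)],.0195).round(4),onz(c,[(320,257.2)],.0515).round(4))
```

```text
line [[ 0.5047 -0.175   0.018 ]
 [ 0.5514 -0.1758  0.018 ]] face [[ 0.5748 -0.1783  0.0195]] [[ 0.5748 -0.1772  0.0515]]
```

>>> play_rows:
  xyz:
    - [1,0,0]
    - [2,0,0]
    - [2,0,0]
    - [2,0,0]
    - [2,0,0]
    - [2,0,0]
    - [2,0,0]
    - [2,0,-20]
    - [2,0,-60]
    - [2,0,-110]
  rot:
    - [0,0,0]
    - [0,0,0]
    - [0,0,0]
    - [0,0,0]
    - [0,0,0]
    - [0,0,0]
    - [0,0,0]
    - [0,0,0]
    - [0,0,0]
    - [0,0,0]
  grip: [0,0,0,0.5,0.55,0.55,0.55,0.55,0.55,0.55]

```text
time_s: 5.2
eef_pos: [0.5731, -0.1816, 0.1568]
eef_rot: [-0.001, 0.708, 0.706, -0.0]
wrist_force: [-0.1, -0.3, 0.0]
opening: 0.551
grasp_force: 0.0
```

Run:
```python
from h import *
c=shot('wrist');g=cv2.cvtColor(c['color'],cv2.COLOR_RGB2GRAY)
print(tool()[:3,3])
for col in (255,275,290): 
    s=g[120:260,col].astype(int);d=cv2.blur(g[:,col].astype(np.float32),(1,15)).ravel()[120:260]-s;print(col,120+np.argsort(-d)[:3],d.max())
print(g[170:260,321].tolist())
```

```text
[ 0.57712428 -0.18351539  0.16542642]
255 [186 248 187] 101.86666870117188
275 [186 187 132] 74.53334045410156
290 [187 186 120] 83.86666870117188
[217, 217, 214, 198, 154, 125, 119, 126, 123, 125, 130, 133, 133, 127, 129, 129, 124, 114, 84, 63, 56, 52, 58, 59, 59, 55, 66, 81, 97, 106, 108, 111, 108, 105, 108, 108, 104, 101, 99, 94, 91, 98, 102, 104, 105, 105, 102, 102, 105, 99, 103, 107, 104, 101, 103, 96, 104, 103, 101, 100, 99, 101, 100, 100, 100, 100, 101, 99, 101, 102, 104, 102, 100, 98, 101, 104, 102, 98, 100, 100, 99, 100, 98, 100, 100, 100, 101, 97, 101, 101]
```

Run:
```python
from h import *
c=load('wrist')
print('line',onz(c,[(255,186.4),(290,186.6)],.018).round(4),'face',onz(c,[(321,187.7)],.0195).round(4),onz(c,[(321,197)],.0515).round(4))
print('above strip',totool([.4865,.329,.20]),rotto(np.pi/2-.103))
```

```text
line [[ 0.5125 -0.1752  0.018 ]
 [ 0.5464 -0.1755  0.018 ]] face [[ 0.5763 -0.1763  0.0195]] [[ 0.5762 -0.176   0.0515]]
above strip [512.1 -91.6 -38.2] [0.01  0.005 0.1  ]
```

>>> play_rows:
  xyz:
    - [30,-5,-30]
    - [85,-15,-40]
    - [140,-25,-40]
    - [196,-35,-40]
    - [252,-45,-40]
    - [308,-55,-40]
    - [364,-65,-40]
    - [420,-75,-40]
    - [470,-84,-40]
    - [512,-88,-40]
  rot:
    - [0,0,0.01]
    - [0,0,0.02]
    - [0,0,0.03]
    - [0,0,0.04]
    - [0,0,0.05]
    - [0,0,0.06]
    - [0,0,0.07]
    - [0,0,0.08]
    - [0,0,0.09]
    - [0,0,0.1]
  grip: [0.55,0.55,0.55,0.55,0.6,0.6,0.6,0.6,0.6,0.6]

```text
time_s: 6.5
eef_pos: [0.4866, 0.3326, 0.1969]
eef_rot: [0.0, 0.742, 0.67, 0.001]
wrist_force: [0.1, -0.5, 0.0]
opening: 0.594
grasp_force: 0.0
```

Run:
```python
from h import *
import time
for _ in range(4): c=vision.camera('wrist')
c=shot('wrist','w3');T=tool();print(T.round(4).tolist())
hsv=cv2.cvtColor(c['color'],cv2.COLOR_RGB2HSV)
m=((hsv[...,1]<40)&(hsv[...,2]>130)).astype(np.uint8)
n,l,st,ce=cv2.connectedComponentsWithStats(m);print([(s.tolist(),q.round().tolist()) for s,q in zip(st,ce) if s[4]>1500])
```

```text
[[0.1021, 0.9948, 0.0008, 0.4872], [0.9948, -0.1021, -0.0001, 0.3302], [-0.0, 0.0008, -1.0, 0.196], [0.0, 0.0, 0.0, 1.0]]
[([0, 0, 640, 400, 248106], [318.0, 200.0]), ([309, 115, 92, 118, 7762], [361.0, 168.0])]
```

View pics/w3.png

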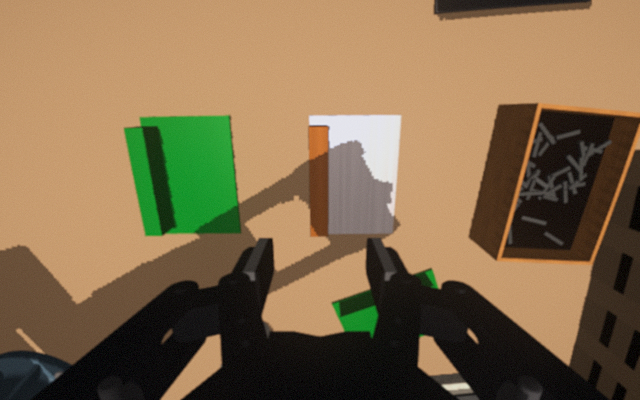

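The strip lies at cols 309–401, rows 115–235, with its batten top at cols about 309–329 and the gripper roughly square to it. The screw box (480,180) and the green look-alikes are clear of the fingers.

Run:
```python
from h import *
c=load('wrist');hsv=cv2.cvtColor(c['color'],cv2.COLOR_RGB2HSV).astype(int)
for r in (140,180,220): print(r,[tuple(x) for x in hsv[r,300:340:2]])
w=(hsv[...,1]<60).astype(np.uint8);w[:,:300]=0;w[:,425:]=0;w[250:]=0;w[:105]=0
E=lambda r:300+np.argwhere(w[r,300:425]).ravel()
for r in(125,150,180,200,225): print(r,E(r)[[0,-1]],onz(c,[(E(r)[-1]+.5,r)],.004).round(4))
print('batten far end',hsv[118:132,319].tolist()); print(hsv[228:242,318].tolist())
print('corners far',onz(c,[(401.5,115),(309,115)],.004).round(4),'near',onz(c,[(395.5,235)],.004).round(4))
print('batten top',onz(c,[(309,140),(328.5,140),(309,220),(328.5,220)],.034).round(4))
```

```text
140 [(np.int64(14), np.int64(110), np.int64(206)), (np.int64(15), np.int64(111), np.int64(203)), (np.int64(15), np.int64(111), np.int64(203)), (np.int64(15), np.int64(106), np.int64(204)), (np.int64(14), np.int64(131), np.int64(181)), (np.int64(13), np.int64(195), np.int64(194)), (np.int64(12), np.int64(187), np.int64(192)), (np.int64(13), np.int64(191), np.int64(192)), (np.int64(13), np.int64(187), np.int64(196)), (np.int64(12), np.int64(191), np.int64(199)), (np.int64(12), np.int64(184), np.int64(207)), (np.int64(13), np.int64(190), np.int64(204)), (np.int64(13), np.int64(194), np.int64(195)), (np.int64(13), np.int64(188), np.int64(195)), (np.int64(0), np.int64(41), np.int64(170)), (np.int64(117), np.int64(12), np.int64(240)), (np.int64(120), np.int64(8), np.int64(235)), (np.int64(120), np.int64(9), np.int64(236)), (np.int64(113), np.int64(10), np.int64(235)), (np.int64(120), np.int64(9), np.int64(238))]
180 [(np.int64(14), np.int64(110), np.int64(116)), (np.int64(15), np.int64(111), np.int64(115)), (np.int64(14), np.int64(108), np.int64(113)), (np.int64(16), np.int64(119), np.int6
[... 1800 characters left out ...]
]]
225 [328 392] [[0.5717 0.2658 0.004 ]]
batten far end [[117, 10, 237], [124, 9, 235], [124, 9, 235], [124, 9, 234], [117, 10, 237], [113, 10, 238], [118, 17, 224], [154, 14, 143], [10, 161, 139], [12, 195, 190], [13, 190, 207], [13, 183, 208], [13, 185, 207], [13, 188, 206]]
[[13, 191, 99], [11, 186, 107], [12, 189, 105], [11, 188, 102], [13, 178, 99], [12, 181, 103], [11, 178, 113], [12, 175, 131], [14, 147, 161], [14, 116, 195], [16, 113, 200], [16, 112, 203], [16, 111, 202], [15, 109, 202]]
corners far [[0.5849 0.3938 0.004 ]
 [0.485  0.4037 0.004 ]] near [[0.5751 0.2521 0.004 ]]
batten top [[0.4834 0.3798 0.034 ]
 [0.5028 0.3779 0.034 ]
 [0.4738 0.2944 0.034 ]
 [0.4949 0.2922 0.034 ]]
```

>>> play_rows:
  xyz:
    - [2,1,40]
    - [2,1,85]
    - [2,1,125]
    - [2,1,150]
    - [2,1,163]
    - [2,1,169]
    - [2,1,169]
    - [2,1,169]
    - [2,1,169]
    - [2,1,169]
  rot:
    - [0,0,0]
    - [0,0,0]
    - [0,0,0]
    - [0,0,0]
    - [0,0,0]
    - [0,0,0]
    - [0,0,0]
    - [0,0,0]
    - [0,0,0]
    - [0,0,0]
  grip: [0.6,0.6,0.6,0.6,0.6,0.6,0,0,0,0]

```text
time_s: 8.0
eef_pos: [0.4891, 0.3327, 0.0276]
eef_rot: [0.0, 0.743, 0.67, 0.001]
wrist_force: [-0.9, -0.6, 6.4]
opening: 0.224
grasp_force: 59.8
```

Run:
```python
from h import *
o=readout.get_obs();print(o['eef_pos'],o['opening'],o['grasp_force'],o['wrist_force'])
```

```text
[0.48912536 0.33268203 0.02762735] 0.22379937741906816 59.84626293182373 [-0.91911328 -0.63727178  6.43495252]
```

>>> play_rows:
  xyz:
    - [0,0,-15]
    - [0,0,-55]
    - [0,0,-95]
    - [-20,4,-122]
    - [-60,12,-122]
    - [-110,22,-122]
    - [-165,34,-122]
    - [-220,45,-122]
    - [-275,56,-122]
    - [-330,67,-122]
  rot:
    - [0,0,0]
    - [0,0,0]
    - [0,0,0]
    - [0,0,-0.01]
    - [0,0,-0.02]
    - [0,0,-0.03]
    - [0,0,-0.045]
    - [0,0,-0.06]
    - [0,0,-0.075]
    - [0,0,-0.1]
  grip: [0,0,0,0,0,0,0,0,0,0]

```text
time_s: 9.25
eef_pos: [0.5208, -0.0046, 0.149]
eef_rot: [0.0, 0.708, 0.706, 0.0]
wrist_force: [1.0, -0.2, -2.1]
opening: 0.217
grasp_force: 59.1
```

Run:
```python
from h import *
print(tool().round(4).tolist(), totool([.531,-.09,.075]),rotto(np.pi/2-.003))
```

```text
[[0.0021, 1.0, 0.0005, 0.5208], [1.0, -0.0021, -0.0001, -0.0046], [-0.0001, 0.0005, -1.0, 0.149], [0.0, 0.0, 0.0, 1.0]] [-85.4  10.4  74. ] [0.001 0.    0.001]
```

>>> play_rows:
  xyz:
    - [-20,2,0]
    - [-50,5,10]
    - [-75,8,25]
    - [-86,9,45]
    - [-86,9,65]
    - [-86,9,80]
    - [-86,9,90]
    - [-86,9,95]
    - [-86,9,95]
    - [-86,9,95]
  rot:
    - [0,0,0]
    - [0,0,0]
    - [0,0,0]
    - [0,0,0]
    - [0,0,0]
    - [0,0,0]
    - [0,0,0]
    - [0,0,0]
    - [0,0,0]
    - [0,0,0]
  grip: [0,0,0,0,0,0,0,0,0,0]

```text
time_s: 10.5
eef_pos: [0.5302, -0.089, 0.0539]
eef_rot: [0.001, 0.708, 0.706, 0.0]
wrist_force: [0.6, 0.4, -2.9]
opening: 0.221
grasp_force: 59.0
```

Run:
```python
from h import *
c=shot('wrist','w4');s=shot('scene');print(tool().round(4).tolist(),readout.get_obs()['wrist_force'])
a=cv2.resize(s['color'][170:290,160:350],None,fx=2,fy=2);o=np.zeros((400,800,3),np.uint8)
o[:300,:420]=c['color'][90:390,130:550]
o[:240,420:800]=a
cv2.imwrite('pics/w4c.png',o[...,::-1])
```

```text
[[0.0029, 1.0, 0.001, 0.5302], [1.0, -0.0029, -0.0004, -0.089], [-0.0004, 0.001, -1.0, 0.0539], [0.0, 0.0, 0.0, 1.0]] [-0.04669475  0.77011506 -2.97347308]
```

View pics/w4c.png

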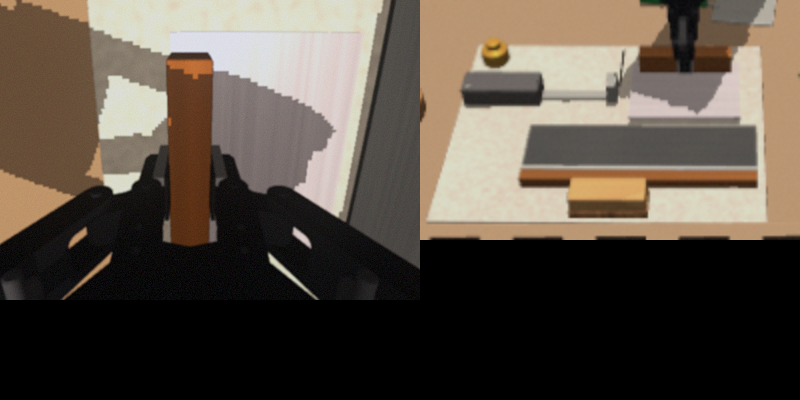

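The strip is held level in front of the lap plate. In the wrist crop its free edge runs from (360,32) to (342,215), with the lap edge just right of it; in the scene crop the tab at (612,88) is clear of the strip's end at (630,90). Next I'll check tilt and clearances.

Run:
```python
from h import *
c=load('wrist');g=cv2.cvtColor(c['color'],cv2.COLOR_RGB2GRAY)
uv=[(360,140),(480,130),(460,200),(450,280),(400,200)]
print('plate pts',dpt(c,uv).round(4).tolist())
off=np.array([130,90])
print('strip edge',onz(c,np.array([(360.5,32),(342,215)])+off,.0305).round(4).tolist())
for r in (110,150,200,260): print(r,g[r,460:540].tolist())
s=load('scene')
p=lambda x,y:[160+(x-420)/2,170+y/2]
print('strip end scene (top of plate z~.03)',onz(s,[p(630,74),p(628,119)],.0305).round(4),'tab top +y corners',onz(s,[p(618,73),p(618,85)],.0515).round(4))
print('line',onz(s,[p(622,52),p(622,84)],.018).round(4))
```

```text
plate pts [[0.5535, -0.0282, 0.0286], [0.616, -0.0229, 0.0288], [0.6107, -0.0611, 0.029], [0.6122, -0.1127, 0.0289], [0.5768, -0.0608, 0.0294]]
strip edge [[0.62, -0.0188, 0.0305], [0.6281, -0.1301, 0.0305]]
110 [216, 219, 219, 222, 219, 219, 220, 220, 219, 218, 220, 220, 217, 219, 218, 220, 220, 220, 219, 220, 215, 220, 219, 219, 215, 217, 215, 212, 213, 213, 215, 219, 218, 217, 217, 217, 217, 214, 217, 216, 218, 215, 217, 219, 218, 208, 173, 135, 127, 125, 125, 121, 122, 121, 119, 122, 105, 70, 42, 35, 39, 45, 64, 76, 79, 79, 77, 78, 79, 82, 75, 78, 74, 80, 78, 75, 79, 76, 80, 81]
150 [214, 210, 212, 211, 209, 210, 208, 212, 212, 213, 212, 211, 215, 214, 214, 214, 211, 207, 210, 208, 213, 208, 209, 206, 204, 202, 206, 209, 212, 215, 218, 216, 220, 218, 218, 217, 217, 221, 213, 190, 144, 118, 119, 118, 117, 115, 119, 117, 111, 86, 55, 36, 34, 47, 63, 76, 81, 78, 78, 77, 74, 77, 82, 77, 77, 84, 74, 84, 76, 76, 77, 79, 78, 73, 76, 78, 77, 77, 73, 77]
200 [207, 208, 211, 212, 217, 214, 211, 213, 209, 211, 210, 207, 202, 205, 204, 200, 201, 204, 206, 209, 212, 216, 216, 214, 217, 213, 215, 216, 216, 212, 188, 145, 119, 118, 122, 122, 122, 126, 117, 86, 48, 35, 35, 43, 72, 76, 76, 80, 79, 78, 82, 81, 78, 80, 79, 80, 82, 79, 77, 75, 74, 80, 79, 76, 77, 80, 79, 78, 77, 74, 76, 73, 76, 77, 75, 76, 81, 79, 78, 78]
260 [205, 203, 200, 203, 201, 202, 202, 201, 203, 207, 210, 215, 214, 215, 213, 213, 213, 211, 211, 187, 141, 117, 117, 119, 119, 116, 101, 65, 41, 34, 42, 58, 75, 75, 77, 81, 78, 76, 77, 75, 79, 74, 80, 78, 74, 79, 77, 78, 76, 77, 76, 74, 77, 77, 79, 75, 75, 72, 72, 76, 77, 76, 79, 78, 79, 72, 73, 74, 77, 72, 80, 80, 73, 75, 74, 73, 72, 69, 72, 75]
strip end scene (top of plate z~.03) [[ 0.543  -0.1597  0.0305]
 [ 0.6237 -0.1568  0.0305]] tab top +y corners [[ 0.5628 -0.1723  0.0515]
 [ 0.5846 -0.1706  0.0515]]
line [[ 0.4868 -0.1753  0.018 ]
 [ 0.549  -0.1707  0.018 ]]
```

Run:
```python
from h import *
c=load('wrist');im=c['color'].astype(int)
d=im[...,2]-im[...,1]*1.0
for r in (130,150,200,240,260):
    row=cv2.blur(d[r].astype(np.float32),(1,3)).ravel();g=np.diff(cv2.blur(d[r-2:r+3].astype(np.float32),(3,5))[2])
    e=470+np.argmin(g[455:515])-15+.5
    G=im[r].sum(1)/3; l=480+np.argmax(np.abs(np.diff(G[480:530]))*(G[480:529]<128))+.5
    print(r,e,l,onz(c,[(e,r)],.029).round(4)[0,:2],'lap',onz(c,[(l,r)],.026).round(4)[0,:2])
```

```text
130 491.5 513.5 [ 0.6221 -0.0229] lap [ 0.636 -0.023]
150 489.5 509.5 [ 0.6227 -0.0333] lap [ 0.6358 -0.0336]
200 480.5 499.5 [ 0.6224 -0.0611] lap [ 0.6354 -0.0621]
240 473.5 491.5 [ 0.6224 -0.0857] lap [ 0.6353 -0.0873]
260 469.5 486.5 [ 0.6221 -0.0989] lap [ 0.6346 -0.1008]
```

>>> play_rows:
  xyz:
    - [0,0,2]
    - [0,0,4]
    - [-4,0,5]
    - [-8,0,6]
    - [-12,0,7]
    - [-12,0,7.5]
    - [-12,0,7.5]
    - [-12,0,8]
    - [-12,0,8]
    - [-12,0,8]
  rot:
    - [0,0,0]
    - [0,0,0.005]
    - [0,0,0.01]
    - [0,0,0.01]
    - [0,0,0.01]
    - [0,0,0.01]
    - [0,0,0.01]
    - [0,0,0.01]
    - [0,0,0.01]
    - [0,0,0.01]
  grip: [0,0,0,0,0,0,0,0,0,0]

```text
time_s: 11.85
eef_pos: [0.5297, -0.1009, 0.0456]
eef_rot: [0.0, 0.712, 0.703, -0.0]
wrist_force: [-3.4, -0.4, 4.3]
opening: 0.219
grasp_force: 59.8
```

>>> play_rows:
  xyz:
    - [0,3,0]
    - [0,7,0]
    - [0,12,0]
    - [0,17,0]
    - [0,22,0]
    - [0,27,0]
    - [0,32,0]
    - [0,37,0]
    - [0,40,0]
    - [0,40,0]
  rot:
    - [0,0,0]
    - [0,0,0]
    - [0,0,0]
    - [0,0,0]
    - [0,0,0]
    - [0,0,0]
    - [0,0,0]
    - [0,0,0]
    - [0,0,0]
    - [0,0,0]
  grip: [0,0,0,0,0,0,0,0,0,0]

```text
time_s: 13.1
eef_pos: [0.5699, -0.1014, 0.0456]
eef_rot: [0.0, 0.712, 0.703, 0.0]
wrist_force: [-3.1, 0.0, 5.5]
opening: 0.223
grasp_force: 60.1
```

Run:
```python
from h import *
c=shot('wrist','w5');s=shot('scene');t=shot('top');print(tool().round(4).tolist(),readout.get_obs()['wrist_force'])
o=np.zeros((580,800,3),np.uint8)
o[:300,:420]=c['color'][90:390,130:550]
o[:240,420:800]=cv2.resize(s['color'][170:290,160:350],None,fx=2,fy=2)
o[300:580,:360]=cv2.resize(s['color'][195:265,230:320],None,fx=4,fy=4)
cv2.imwrite('pics/w5c.png',o[...,::-1])
```

```text
[[0.0129, 0.9999, 0.0006, 0.5699], [0.9999, -0.0129, -0.0002, -0.1015], [-0.0002, 0.0006, -1.0, 0.0456], [0.0, 0.0, 0.0, 1.0]] [-2.96396134  0.52829853  4.72003527]
```

View pics/w5c.png

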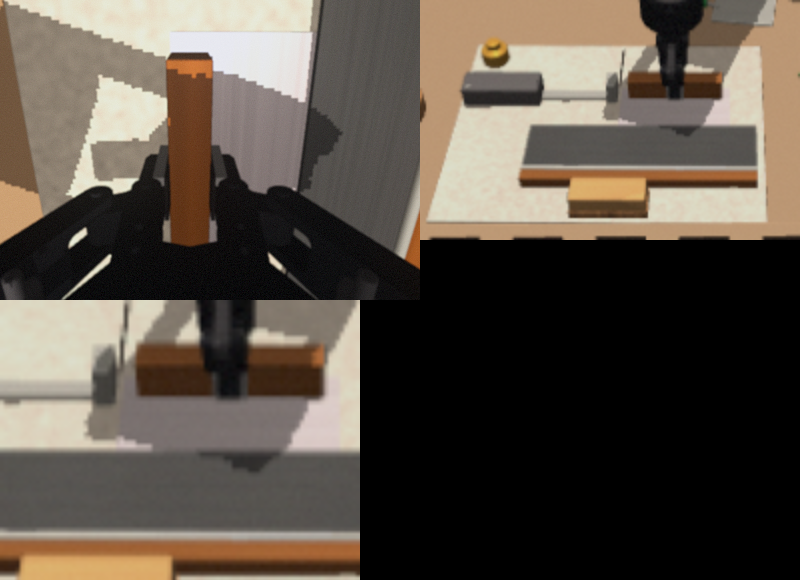

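The strip is tucked in about 26 mm, the lap plate is still flat, and the tab is about 4 mm from the strip's end. The press is about 8 N, so I'll add a little.

>>> play_rows:
  xyz:
    - [0,0,0.2]
    - [0,0,0.3]
    - [0,0,0.3]
    - [0,0,0.3]
    - [0,0,0.3]
    - [0,0,0.3]
    - [0,0,0.3]
    - [0,0,0.3]
    - [0,0,0.3]
    - [0,0,0.3]
  rot:
    - [0,0,0]
    - [0,0,0]
    - [0,0,0]
    - [0,0,0]
    - [0,0,0]
    - [0,0,0]
    - [0,0,0]
    - [0,0,0]
    - [0,0,0]
    - [0,0,0]
  grip: [0,0,0,0,0,0,0,0,0,0]

```text
time_s: 14.5
eef_pos: [0.5699, -0.1015, 0.0456]
eef_rot: [0.0, 0.712, 0.703, 0.0]
wrist_force: [-4.4, 0.8, 8.0]
opening: 0.222
grasp_force: 60.5
```

Run:
```python
from h import *
s=load('scene')
p=lambda x,y:[230+x/4-.4,195+(y-300)/4-.4]
print('end',onz(s,[p(118,415),p(117,440)],.022).round(4),'tab face',onz(s,[p(116,375)],.035).round(4),onz(s,[p(117,400)],.0195).round(4),readout.get_obs()['wrist_force'])
t=load('top')
print([dpt(t,[(u,170)]).round(4).tolist() for u in (320,350,385)])
```

```text
end [[ 0.5942 -0.1719  0.022 ]
 [ 0.616  -0.1709  0.022 ]] tab face [[ 0.5711 -0.174   0.035 ]] [[ 0.5784 -0.174   0.0195]] [-4.44871124  0.79506746  7.9756292 ]
[[[0.6651, -0.0417, 0.0302]], [[0.6047, -0.1159, 0.3652]], [[0.6659, -0.2494, 0.0248]]]
```

```bash
python3 -c "
from h import *
print(ctrl.hand_in())"
```

```text
the job is handed in; nothing more can be done
None
```

The job is handed in, with no verdict returned: by my measurements the stop is within about 1 mm of the line, and the strip is still held, tucked about 26 mm under the lap plate with its end 2–4 mm from the stop, pressed flat with roughly 10 N.

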